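# Close the scrap chute beside the press

### The job

Close the scrap chute on the bench with the solid aluminium cover, the one with the blue handle: tip it so that one short edge goes down through the opening and in under the yellow lip, then lower the other end until the cover lies flat on the white ledges inside the walls, and let go of it. Leave the dark slotted cover with the red handle where it lies.

Things in the scene. Friction and masses are not known exactly. Their poses are not given: they have to be found in the camera images.
- solid_cover: Cover to fit: solid grey aluminium plate 160 (x) x 112 (y) x 6 mm, 0.33 kg, lying flat left or right of the chute. Blue handle at its middle: bar 14 mm thick (x), 64 long (y), 28 to 56 mm above the underside, on two end posts. Origin: centre of the underside, z up. Fits either way round (half a turn about z is the same).
- chute: Fixed grey walled frame, 202 (x) x 152 (y) x 78 mm high, x roughly away from the robot. Origin: centre of its underside, on the table. The pocket inside the 12 mm walls spans x -89 to 89, y -64 to 64 mm; white ledges, top at z = 50 mm, ring a hole 125 x 80 mm. The cover, when in, lies flat on them, centred (9 mm play in x, 8 in y), its x along the chute's.
- lip_edge (a point): Middle of the free edge, underside, of the yellow lip fixed over the chute's robot-side end: at x = -61, y = 0, z = 74 mm of the chute. The lip is 4 mm thick, full width, back to the outer wall. The opening is thus 150 mm long, x -61 to 89: the cover goes in only tipped (20 to 30 degrees), its low robot-side edge pushed under the lip, then the far end let down.
- slotted_cover: Cover to leave alone: same size and handle shape, but a dark steel plate with open slots and a red handle. Lies flat on the table on the other side of the chute. Origin: centre of the plate's underside.
Things that resemble listed ones, but are neither listed nor needed, are in the scene too. There is more than one size of the solid_cover; the job needs the smaller.

How it is judged:
At the end, for the whole second after the job is handed in: Solid cover flat (within 5 degrees) on the ledges, handle up: origin within 6 mm of the 50 mm ledge height, within 15 mm of the frame's centre in x and y, x axes parallel within 10 degrees; at rest and released. Slotted cover within 30 mm of where it lay (z of solid_cover in the frame of chute between 0.044 and 0.056 m and x of solid_cover in the frame of chute between -0.015 and 0.015 m and y of solid_cover in the frame of chute between -0.015 and 0.015 m and angle between the x axis of solid_cover and the x axis of chute, either way round below 0.18 rad and angle between solid_cover's own z axis and vertical below 0.09 rad and linear speed of solid_cover below 0.03 m/s and contact force between the fingers and solid_cover below 0.2 N and distance of slotted_cover from where it was at the start of the episode below 0.03 m); the robot touches nothing.
It fails at once if the slotted cover was moved by more than 30 mm (distance of slotted_cover from where it was at the start of the episode above 0.03 m).
It also fails if it takes over 40 s, if anything falls off the work surface, if the arm or the gripper's body presses on something with over 40 N, if the wrist force passes 120 N, or if a joint passes its speed limit or range.

### The arm

A 7-joint arm with a two-finger parallel gripper is mounted at the origin on the work surface. World frame = base frame: x ahead of the robot, y to its left, z up, the work surface at z = 0. Lengths are in m, angles in rad, forces in N, time in s.
With the tool pointing down it reaches from about 0.4 to 0.85 m from the base axis. Payload 10.4 kg.
Tool frame: the origin (TCP) lies at the very end of the fingers, on their centre line; the grasp point (between the pads) lies 19 mm behind it; z points along the fingers, y is the direction in which the jaws open and shut (so a half turn about z gives the same grasp; the last joint's range is limited). The gripper opens to 87 mm and grips with 3 to 60 N. Pads are 19 mm wide; open, the fingers measure 117 mm over their backs; the gripper's body (75 mm by 190 mm) begins 51 mm behind the grasp point.
Start: joints at [1.148, 0.332, -0.065, 1.46, 0.022, 1.35, -0.088], TCP at [0.243, -0.576, 0.223] pointing down, gripper open.
Joint ranges: [-2.6, 2.6], [-0.5, 2.12], [-1.47, 1.34], [0.16, 2.42], [-1.27, 4.41], [0.06, 2.06], [-2.6, 2.6]. Speed limits (rad/s): [2.22, 2.22, 2.79, 2.79, 3.14, 3.14, 3.14].

### API

Orientations are given as a unit quaternion [x, y, z, w].
In Python, from bench import r gives the robot as it stands.
- The arm moves only by the tool move_arm, never from a script. Its argument "deltas" is a list of rows, each a list of 5 numbers: the gripper's target within -1 to 1 (fully open at 1, half-way at 0, shut at -1), then the shift along the tool's x, y, z as a fraction of full scale, then the turn about the tool's z as a fraction of full scale. A call has 1 to 12 rows; each row shifts and turns the commanded pose from where the row before left it, along the tool's axes as they then stand; what a row does not reach is not made up. Full scale, the value 1, is 2.5 cm for a shift and 90 degrees for a turn. A row lasts 1/12 s, in which the tool goes at most 41.7 mm and 7.16 degrees, less where a joint would pass 70% of its speed; a pose out of reach is approached as far as the arm can. A call with a number of a shift or a turn outside -1 to 1 is refused whole. A call with a gripper value outside its range is refused whole. The fingers move at their own pace and stop on an object; "squeeze" is the grip in N (left out, the last holds). Time passes only in rows, so rows that do not move let the fingers close. It gives the time, the measured TCP pose, the force and the opening at its end, in the units of the state.
- r.read_state(): the state, without advancing time (a new reading comes with each control period).
- r.camera(name): name is "scene" or "top" or "wrist"; returns the picture (400x640x3 uint8, red, green, blue); there is no depth.
- r.camera_info(name): a dict with "K" (3x3 intrinsics, pixels), "R" (3x3) and "t" (3): a world point X has camera coordinates R X + t; the wrist camera has in their place "hand_eye" (4x4, takes a point from camera to tool coordinates, whose origin is the TCP and whose axes are the flange's). Camera axes: x right, y down, z forward; pixel columns grow to the right and rows downward; lengths in m; the calibration is good to about 2 mm. A picture is of the moment at which its call begins: read the wrist's pose just before it. camera_info takes no time and is no camera call.
- r.close_job(): hands the job in, once; it reports no verdict.
Trained networks look in the newest picture that a camera, given by its name, has taken for a name from the list of things; names that differ only in an ending like _2 or _b are one class to them, and where a whole thing is asked for, a point or a joint stands for the part that bears it (a point fixed in the world has none). Each returns a list of dicts, best first, with "confidence" (0 to 1); they miss things now and then, are a little off and sometimes report something else, mostly with a low value. They report only what shows in the picture. A call takes as long as a camera call. They do not tell look-alikes from the thing itself.
- r.boxes_of(camera, label): "position" ([x, y, z] in m, in the coordinates of the camera as it stood for that picture, good to about 4 mm: the middle of the surface that is visible of it).
- r.tip_of(camera, label): "position" ([x, y, z] in m, in the coordinates of the camera as it stood for that picture, good to about 4 mm: a listed point, or the origin of a listed thing).
The state is a dict: "time": time; "joint_positions": joint angles; "joint_vel": joint speeds; "joint_torque": joint torques, N m; "ee_pos": TCP position; "eef_rot": TCP orientation; "ft_force": force on the tool from outside, world axes, zero at the start; "torque": the same for the moment, N m; "width": finger opening in m.
Only numpy, scipy, OpenCV 4.12 (cv2) and the standard library are available. Lean on these libraries where they do the work, as an engineer would, in place of code of your own. Each camera call takes 0.05 s, during which the arm holds its last target.

## Working session

There is one attempt and no reset: what is moved stays moved. The work goes in short steps, Python scripts to look and compute and a tool call to move; the robot and the scene stay as the last step left them, time stands still between calls to the robot, and variables do not carry over. Pictures are saved under pics/ and viewed, and the job is handed in when it is done.

Besides the shell and the picture viewer there is one more tool, called by a JSON object that holds its "method" and its "body". move_arm: Moves the arm, as the interface text tells. Shift numbers are shares of 2.5 cm and turn numbers shares of 90 degrees, none past 1 either way. Its arguments: {"type":"object","properties":{"deltas":{"type":"array","items":{"type":"array","items":{"type":"number"}}},"squeeze":{"type":"number"}},"required":["deltas"]}

```bash
mkdir -p pics; ls; cat > h.py <<'E'
from bench import r
import numpy as np, cv2
def snap(name,fn):
    im=np.array(r.camera(name)); cv2.imwrite('pics/'+fn,im[:,:,::-1]); return im
def w(name,p):
    i=r.camera_info(name); R=np.array(i['R']);t=np.array(i['t']); return R.T@(np.array(p)-t)
def ray(name,uv,z):
    i=r.camera_info(name); R=np.array(i['R']);t=np.array(i['t']);K=np.array(i['K'])
    d=R.T@np.linalg.solve(K,[uv[0],uv[1],1]); c=-R.T@t; return c+d*(z-c[2])/d[2]
def px(name,X):
    i=r.camera_info(name); p=np.array(i['K'])@(np.array(i['R'])@np.array(X)+np.array(i['t'])); return p[:2]/p[2]
E
python3 - <<'E'
from h import *
s=r.read_state(); print({k:np.round(v,3) for k,v in s.items()})
for c in ['scene','top']:
    snap(c,c+'0.png')
    for l in ['solid_cover','chute','slotted_cover','lip_edge']:
        for d in r.tip_of(c,l): print(c,l,round(d['confidence'],2),w(c,d['position']).round(3),px(c,w(c,d['position'])).round())
E
```

```text
pics
{'time': np.float64(0.0), 'joint_positions': array([ 1.148,  0.333, -0.065,  1.461,  0.022,  1.35 , -0.088]), 'joint_vel': array([-0.001,  0.001,  0.002, -0.001, -0.   ,  0.001, -0.   ]), 'joint_torque': array([ 0.0000e+00, -6.2324e+01,  2.5000e-02, -3.8989e+01, -6.1000e-02,
        4.0000e-02,  0.0000e+00]), 'ee_pos': array([ 0.243, -0.575,  0.222]), 'eef_rot': array([ 0.98 ,  0.199, -0.   , -0.001]), 'ft_force': array([-0.143,  0.097, -0.252]), 'torque': array([-0.041, -0.039, -0.025]), 'width': np.float64(0.087)}
scene solid_cover 0.56 [ 0.426  0.326 -0.001] [400. 165.]
scene solid_cover 0.56 [ 0.174  0.301 -0.004] [330. 134.]
scene solid_cover 0.49 [ 0.504 -0.294 -0.002] [265. 332.]
scene chute 0.87 [ 0.597 -0.009  0.004] [384. 268.]
scene slotted_cover 0.81 [ 0.504 -0.295 -0.002] [265. 333.]
scene lip_edge 0.57 [ 0.535 -0.009  0.071] [365. 236.]
top solid_cover 0.77 [ 0.168  0.302 -0.   ] [211. 287.]
top solid_cover 0.65 [0.42  0.327 0.   ] [207. 196.]
top chute 0.78 [ 0.599 -0.007 -0.006] [326. 139.]
top slotted_cover 0.69 [ 0.51  -0.295  0.   ] [424. 170.]
top lip_edge 0.92 [ 0.543 -0.002  0.076] [324. 150.]
top lip_edge 0.53 [ 0.421  0.327 -0.003] [207. 196.]
```

View pics/top0.png

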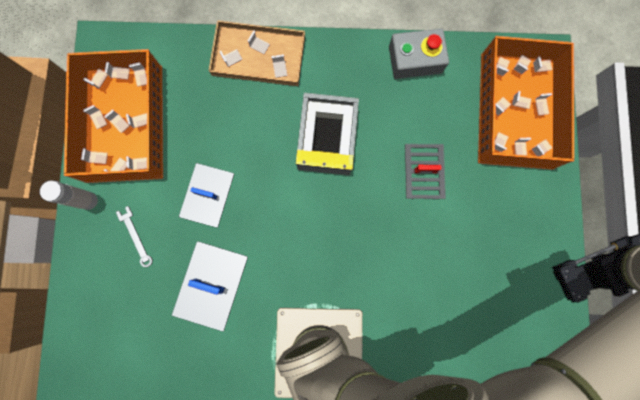

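View pics/scene0.png

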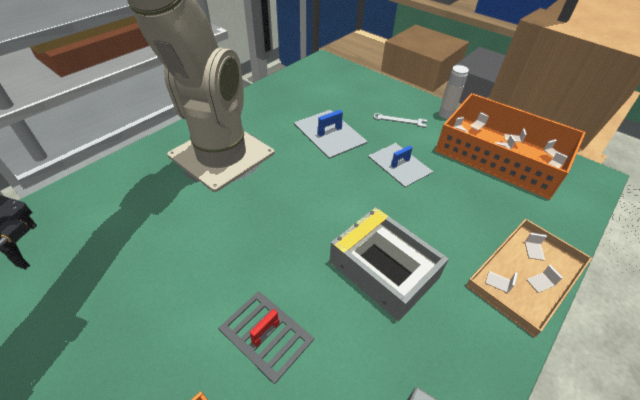

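```bash
python3 - <<'E'
import cv2
a=cv2.imread('pics/top0.png'); cv2.imwrite('pics/crop0.png',cv2.resize(a[130:330,160:290],None,fx=4,fy=3.9 and 4)[:800][:600*2] if 0 else cv2.resize(a[150:320,160:270],None,fx=3.5,fy=3.5))
cv2.imwrite('pics/crop1.png',cv2.resize(a[90:200,250:400],None,fx=5,fy=5))
E
```

```text
(no output)
```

View pics/crop0.png

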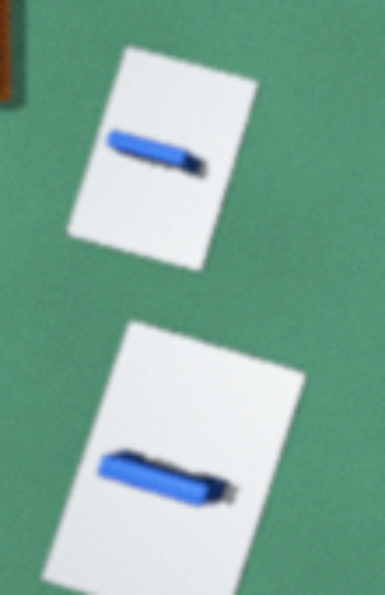

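View pics/crop1.png

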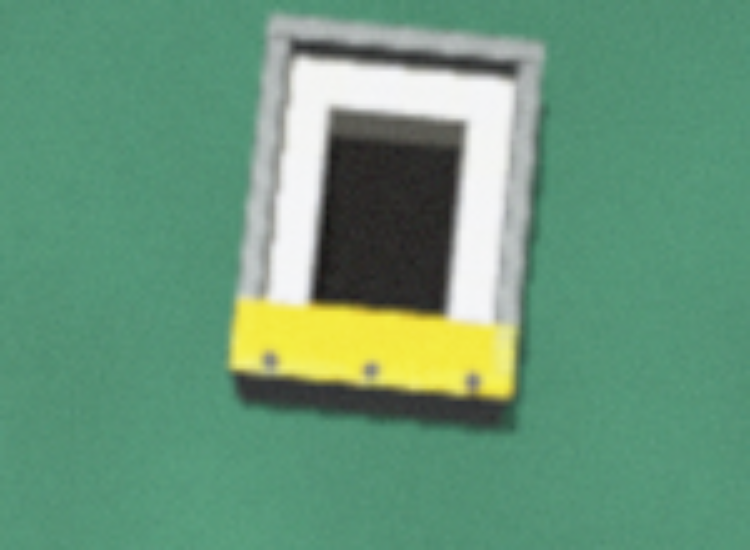

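Candidates for the solid cover, in the top picture: blue-handled plate at (207,196) and a larger one at (211,287). The enlarged crop confirms that the (207,196) plate is the smaller, so it is the one meant. The dark slotted cover with the red handle at (424,170) stays where it is. The chute is at (326,135), with its lip towards the robot.

```bash
python3 - <<'E'
from h import *
im=cv2.imread('pics/top0.png'); 
def rect(mask,z,seed):
    n,l,st,c=cv2.connectedComponentsWithStats(mask.astype(np.uint8))
    k=min((i for i in range(1,n) if st[i,4]>150),key=lambda i:np.hypot(*(c[i]-seed)))
    cs,_=cv2.findContours((l==k).astype(np.uint8),cv2.RETR_EXTERNAL,cv2.CHAIN_APPROX_NONE)
    P=cs[0][:,0,:].astype(float)
    W=np.array([ray('top',p,z)[:2] for p in P]).astype(np.float32)*1000
    rc=cv2.minAreaRect(W); b=cv2.boxPoints(rc)
    e=b[1]-b[0],b[2]-b[1]
    print(np.round(rc[0],1),[ (round(float(np.hypot(*x)),1),round(float(np.degrees(np.arctan2(x[1],x[0]))),1)) for x in e])
b,g,rr=[im[:,:,i].astype(int) for i in range(3)]
hsv=cv2.cvtColor(im,cv2.COLOR_BGR2HSV)
m=((hsv[:,:,1]<50)&(hsv[:,:,2]>150))
rect(m|((b>g+30)&(b>rr+60)),0.006,(207,196)); rect(m|((b>g+30)&(b>rr+60)),0.006,(211,287))
rect((b>g+40)&(b>rr+80)&(hsv[:,:,2]>180),0.056,(207,193))
rect((rr>180)&(g>170)&(b<120),0.078,(326,160))
rect((hsv[:,:,1]<60)|((rr>150)&(g>150)&(b<140)),0.078,(326,139))
rect(m,0.05,(326,120))
print(r.camera_info('wrist'))
E
```

```text
[424.4 328.1] [(162.4, -14.0), (114.3, 76.0)]
[171.9 303.8] [(212.3, -15.6), (149.5, 74.4)]
[170.8 308.2] [(16.0, -15.6), (82.0, 74.4)]
[517.5  -3.4] [(40.3, -5.1), (153.1, 84.9)]
[590.7  -9.9] [(218.9, -4.8), (155.7, 85.2)]
[628.1 -11.8] [(166.8, -4.7), (156.8, 85.3)]
{'K': array([[328.55258142,   0.        , 318.0056405 ],
       [  0.        , 328.55258142, 199.63283191],
       [  0.        ,   0.        ,   1.        ]]), 'hand_eye': array([[ 5.12330564e-04, -9.53260266e-01, -3.02149967e-01,
         8.38665765e-02],
       [ 9.99999300e-01,  8.10674123e-04, -8.61999846e-04,
         7.90944969e-04],
       [ 1.06665536e-03, -3.02149314e-01,  9.53260014e-01,
        -1.62469239e-01],
       [ 0.00000000e+00,  0.00000000e+00,  0.00000000e+00,
         1.00000000e+00]])}
```

{"method": "move_arm", "body": {"deltas": [[1,0.25,-0.1,0,0.069],[1,0.2,-0.3,0,0.069],[1,0.3,-0.6,0,0.069],[1,0.3,-0.7,0,0.069],[1,0.4,-0.8,0,0.069],[1,0.4,-0.9,0,0.069],[1,0.5,-0.9,0,0],[1,0.5,-0.95,0,0],[1,0.5,-0.95,0,0],[1,0.5,-0.95,0,0],[1,0.5,-0.95,0,0],[1,0.5,-0.95,0,0]], "squeeze": 15}}

```text
time: 1.5
ee_pos: [0.3937, -0.3684, 0.2228]
eef_rot: [0.992, -0.125, 0.0, 0.0]
ft_force: [0.3, -1.4, 0.4]
width: 0.087
```

{"method": "move_arm", "body": {"deltas": [[1,0.3,-1,0,0],[1,0.3,-1,0,0],[1,0.3,-1,0,0],[1,0,-1,0,0],[1,-0.1,-1,0,0],[1,-0.2,-1,0,0],[1,-0.3,-1,0,0],[1,-0.35,-1,0,0],[1,-0.35,-1,0,0],[1,-0.35,-1,0,0],[1,-0.35,-1,0,0],[1,-0.35,-1,0,0]]}}

```text
time: 2.5
ee_pos: [0.4319, -0.0687, 0.2227]
eef_rot: [0.992, -0.125, 0.0, 0.0]
ft_force: [0.6, 1.5, 0.9]
width: 0.0868
```

{"method": "move_arm", "body": {"deltas": [[1,-0.26,-1,0,0],[1,-0.26,-1,0,0],[1,-0.26,-1,0,0],[1,-0.26,-1,0,0],[1,-0.26,-1,0,0],[1,-0.26,-1,0,0],[1,-0.26,-1,0,0],[1,-0.26,-1,0,0],[1,-0.26,-1,0,0],[1,-0.26,-1,0,0],[1,-0.26,-1,0,0],[1,-0.26,-1,0,0]]}}

```text
time: 3.5
ee_pos: [0.4309, 0.2413, 0.2228]
eef_rot: [0.992, -0.125, 0.0, -0.0]
ft_force: [0.5, -0.1, -0.1]
width: 0.0866
```

{"method": "move_arm", "body": {"deltas": [[1,-0.26,-0.9,0,0],[1,-0.26,-0.7,0,0],[1,-0.1,-0.3,0,0],[1,0,0,0,0],[1,0,0,0,0]]}}

```text
time: 3.92
ee_pos: [0.4276, 0.2901, 0.2225]
eef_rot: [0.992, -0.124, 0.0, 0.0]
ft_force: [-0.3, -0.3, 0.2]
width: 0.0869
```

```bash
cat >> h.py <<'E'
from scipy.spatial.transform import Rotation as Ro
def wcam(s=None):
    s=s or r.read_state(); i=r.camera_info('wrist'); H=np.array(i['hand_eye']); T=np.eye(4); T[:3,:3]=Ro.from_quat(s['eef_rot']).as_matrix(); T[:3,3]=s['ee_pos']
    return T@H,np.array(i['K'])
def wpx(X,M):
    T,K=M; p=K@(np.linalg.inv(T)@np.append(X,1))[:3]; return p[:2]/p[2]
def wray(uv,z,M):
    T,K=M; d=T[:3,:3]@np.linalg.solve(K,[uv[0],uv[1],1]); c=T[:3,3]; return c+d*(z-c[2])/d[2]
E
python3 - <<'E'
from h import *
s=r.read_state(); M=wcam(s); im=snap('wrist','w1.png'); print(s['time'],s['ee_pos'].round(4),Ro.from_quat(s['eef_rot']).as_matrix()[:,0].round(3))
for d in r.tip_of('wrist','solid_cover'): p=M[0]@np.append(d['position'],1); print(d['confidence'],p.round(4))
E
```

```text
3.9167 [0.4276 0.2901 0.2225] [ 0.969 -0.247  0.   ]
0.9 [ 0.168   0.3035 -0.003   1.    ]
0.65 [4.248e-01 3.295e-01 5.000e-04 1.000e+00]
```

View pics/w1.png

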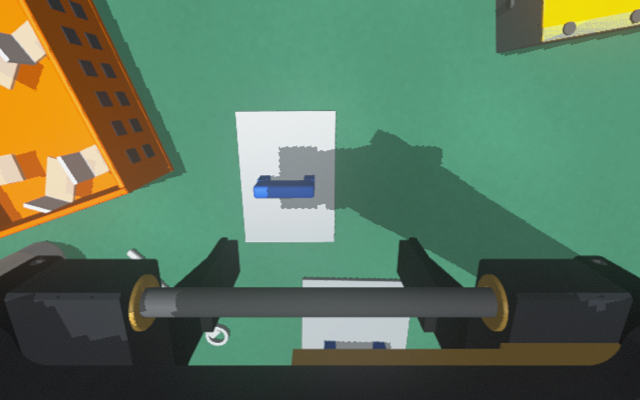

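```bash
python3 - <<'E'
from h import *
M=wcam(); im=cv2.imread('pics/w1.png'); hsv=cv2.cvtColor(im,cv2.COLOR_BGR2HSV)
W=np.array([wray(p,0.006,M)[:2] for p in [(236,112),(335,112),(334.5,242),(246,241.5)]])
print(W.round(4),W.mean(0)); 
for a,b in[(0,3),(1,2),(1,0),(2,3)]:
    e=W[a]-W[b]; print(np.hypot(*e).round(4),np.degrees(np.arctan2(e[1],e[0])).round(1))
# handle top: front face
for p in [(254,190),(314,189)]: print(wray(p,0.056,M).round(4))
E
```

```text
[[0.5152 0.361 ]
 [0.4878 0.2539]
 [0.3336 0.2916]
 [0.362  0.3995]] [0.42464482 0.32649716]
0.158 -14.1
0.1587 -13.7
0.1105 -104.4
0.1117 -104.7
[0.4352 0.3558 0.056 ]
[0.4207 0.295  0.056 ]
```

{"method": "move_arm", "body": {"deltas": [[1,-0.24,-0.7,0.3,0],[1,-0.24,-0.7,0.7,0],[1,0,0,1,0],[1,0,0,1,0],[1,0,0,1,0],[1,0,0,1,0],[1,0,0,0.8,0],[1,0,0,0.6,0],[1,0,0,0.2,0],[1,0,0,0,0]]}}

```text
time: 4.85
ee_pos: [0.4256, 0.308, 0.0679]
eef_rot: [0.992, -0.125, -0.002, 0.001]
ft_force: [-0.3, 0.9, 0.4]
width: 0.0869
```

```bash
python3 - <<'E'
from h import *
s=r.read_state(); im=snap('wrist','w2.png'); print(s['ee_pos'].round(4),s['ft_force'])
E
```

```text
[0.4256 0.308  0.0679] [-0.32845932  0.90832558  0.37895106]
```

View pics/w2.png

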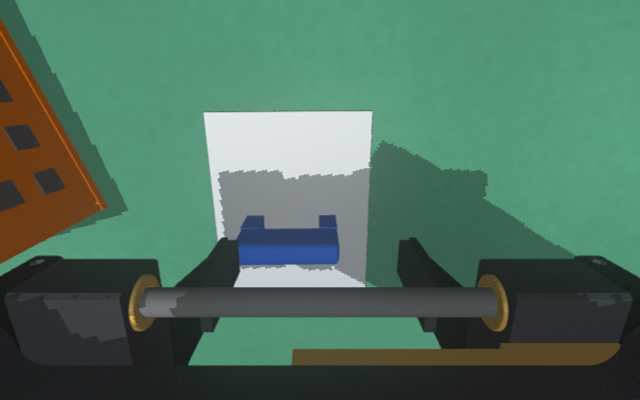

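{"method": "move_arm", "body": {"deltas": [[1,-0.12,-0.37,0,0],[1,-0.11,-0.36,0,0],[1,0,0,0,0],[1,0,0,0,0]]}}

```text
time: 5.23
ee_pos: [0.4253, 0.329, 0.07]
eef_rot: [0.992, -0.124, -0.0, -0.0]
ft_force: [-0.1, 0.2, -0.3]
width: 0.0868
```

```bash
python3 - <<'E'
from h import *
s=r.read_state(); im=snap('wrist','w3.png'); print(s['ee_pos'].round(4),s['eef_rot'].round(4))
E
```

```text
[0.4253 0.329  0.07  ] [ 9.922e-01 -1.244e-01 -5.000e-04 -3.000e-04]
```

View pics/w3.png

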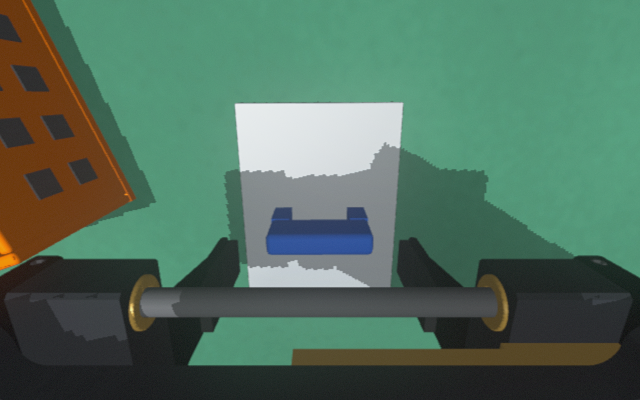

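```bash
python3 - <<'E'
from h import *
M=wcam(); s=r.read_state(); R=Ro.from_quat(s['eef_rot']).as_matrix()
for p,z in [((235.5,103),.006),((403,102.5),.006),((267,254),.028),((373,254),.028),((274,220),.056),((366,220),.056)]:
    print((R.T@(wray(p,z,M)-s['ee_pos'])).round(4))
E
```

```text
[ 0.0794 -0.0543  0.0637]
[0.0798 0.0563 0.0637]
[-0.0199 -0.0348  0.0418]
[-0.0198  0.0382  0.0418]
[ 0.016  -0.0249  0.0137]
[0.0161 0.0279 0.0137]
```

{"method": "move_arm", "body": {"deltas": [[1,0,0,0.5,0],[1,0,0,0.5,0],[1,0,0,0.5,0],[1,0,0,0.38,0],[1,0,0,0,0],[-1,0,0,0,0],[-1,0,0,0,0],[-1,0,0,0,0],[-1,0,0,0,0],[-1,0,0,0,0],[-1,0,0,0,0]], "squeeze": 20}}

```text
time: 6.2
ee_pos: [0.4251, 0.3285, 0.0224]
eef_rot: [0.992, -0.125, -0.001, -0.0]
ft_force: [-0.8, -1.3, 4.7]
width: 0.0637
```

{"method": "move_arm", "body": {"deltas": [[-1,0,0,-0.3,0],[-1,0,0,-0.5,0],[-1,0,0,-0.6,0],[-1,0,0,-0.6,0],[-1,0,0,-0.6,0],[-1,0,0,-0.6,-0.025],[-1,0,0,-0.6,-0.025],[-1,0,0,-0.6,-0.025],[-1,0,0,-0.4,-0.025],[-1,0,0,0,0],[-1,0,0,0,0]]}}

```text
time: 7.12
ee_pos: [0.425, 0.3283, 0.1419]
eef_rot: [0.999, -0.047, -0.001, 0.0]
ft_force: [-0.8, -0.3, -4.0]
width: 0.0639
```

```bash
python3 - <<'E'
from h import *
s=r.read_state(); im=snap('wrist','w4.png'); print(s['ee_pos'].round(4),Ro.from_quat(s['eef_rot']).as_matrix()[:,0].round(3),s['ft_force'])
E
```

```text
[0.425  0.3283 0.1419] [ 0.996 -0.094 -0.002] [-0.75453327 -0.26789105 -4.03133258]
```

View pics/w4.png

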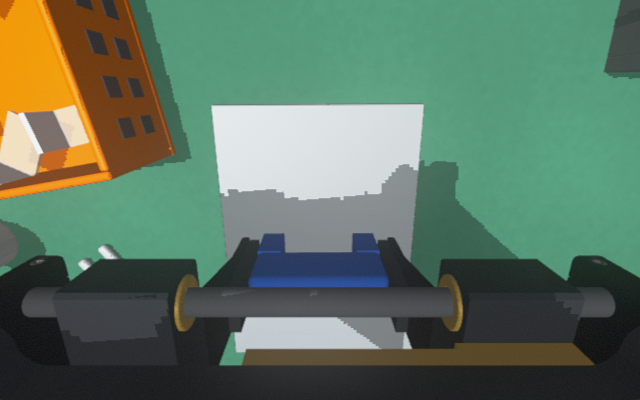

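The cover is held flat and centred, handle at (318,268). Next I carry it to the lip, where it will be tipped.

{"method": "move_arm", "body": {"deltas": [[-1,0.1,0.5,0,0],[-1,0.12,0.8,0,0],[-1,0.12,1,0,0],[-1,0.12,1,0,0],[-1,0.12,1,0,0],[-1,0.12,1,0,0],[-1,0.12,1,0,0],[-1,0.12,1,0,0],[-1,0.12,1,0,0],[-1,0.12,1,0,0],[-1,0.12,1,0,0],[-1,0.12,1,0,0]]}}

```text
time: 8.17
ee_pos: [0.433, 0.0418, 0.141]
eef_rot: [0.999, -0.047, -0.002, 0.0]
ft_force: [0.5, 0.2, -3.6]
width: 0.0641
```

{"method": "move_arm", "body": {"deltas": [[-1,0.1,0.8,0,0],[-1,0.1,0.6,0,0],[-1,0,0.3,0,0],[-1,0,0,0,0],[-1,0,0,0,0]]}}

```text
time: 8.58
ee_pos: [0.4346, 0.0014, 0.1415]
eef_rot: [0.999, -0.047, -0.002, 0.0]
ft_force: [0.3, 1.3, -4.3]
width: 0.0636
```

```bash
python3 - <<'E'
from h import *
s=r.read_state(); M=wcam(s); im=snap('wrist','w5.png'); print(s['ee_pos'].round(4),Ro.from_quat(s['eef_rot']).as_matrix()[:,0].round(3),s['ft_force'])
for l in ['chute','lip_edge']:
  for d in r.tip_of('wrist',l): p=M[0]@np.append(d['position'],1); print(l,d['confidence'],p.round(4))
E
```

```text
[0.4346 0.0014 0.1415] [ 0.996 -0.094 -0.003] [ 0.30419366  1.27387774 -4.27644618]
lip_edge 0.72 [ 0.5382 -0.0031  0.0692  1.    ]
```

View pics/w5.png

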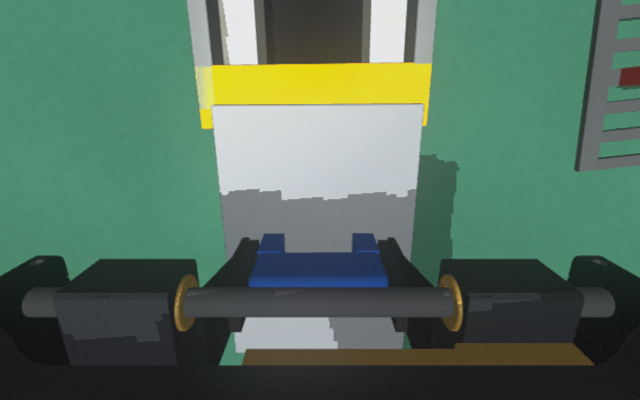

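```bash
python3 - <<'E'
from h import *
M=wcam(); s=r.read_state()
P=[wray(p,0.078,M) for p in [(195,67),(432,64),(202.5,128),(428,125.5)]]
for q in P: print(q.round(4))
e=P[0]-P[1]; print(np.degrees(np.arctan2(e[1],e[0]))-90,np.hypot(*e[:2])); e=P[2]-P[3]; print(np.degrees(np.arctan2(e[1],e[0]))-90,np.hypot(*e[:2]))
m=sum(P)/4; a=np.radians(-5); print(m, m[:2]+.081*np.array([np.cos(a),np.sin(a)]))
e=P[0]-P[2]; print(np.hypot(*e[:2]))
E
```

```text
[0.543  0.0709 0.078 ]
[ 0.531 -0.08   0.078]
[0.5048 0.0737 0.078 ]
[ 0.4926 -0.0779  0.078 ]
-4.552216222054071 0.15139780595793054
-4.593893678394366 0.15207923623221378
[ 0.51781613 -0.00335184  0.078     ] [ 0.5985079  -0.01041145]
0.038309476831628865
```

{"method": "move_arm", "body": {"deltas": [[-1,0,0,0.5,0],[-1,0,0,0.5,0],[-1,0,0,0.5,0],[-1,-0.05,0,0.2,0],[-1,-0.06,0,0.2,0],[-1,-0.06,0,0.2,0],[-1,-0.06,0,0.2,0],[-1,0,0,0,0]]}}

```text
time: 9.4
ee_pos: [0.429, 0.0019, 0.0839]
eef_rot: [0.999, -0.046, -0.001, 0.0]
ft_force: [0.2, 1.6, -2.6]
width: 0.0636
```

```bash
python3 - <<'E'
from h import *
s=r.read_state(); M=wcam(s); im=snap('wrist','w6.png'); print(s['ee_pos'].round(4),s['ft_force'],s['torque'])
im=snap('scene','s6.png')
cv2.imwrite('pics/s6c.png',cv2.resize(im[130:330,240:480,::-1],None,fx=3,fy=3))
E
```

```text
[0.429  0.0019 0.0839] [ 0.17744916  1.58187189 -2.61803247] [0.28411653 0.17138787 0.0627056 ]
```

View pics/w6.png

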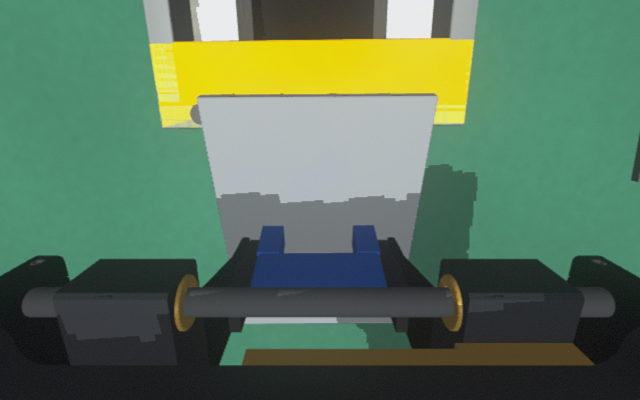

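View pics/s6c.png

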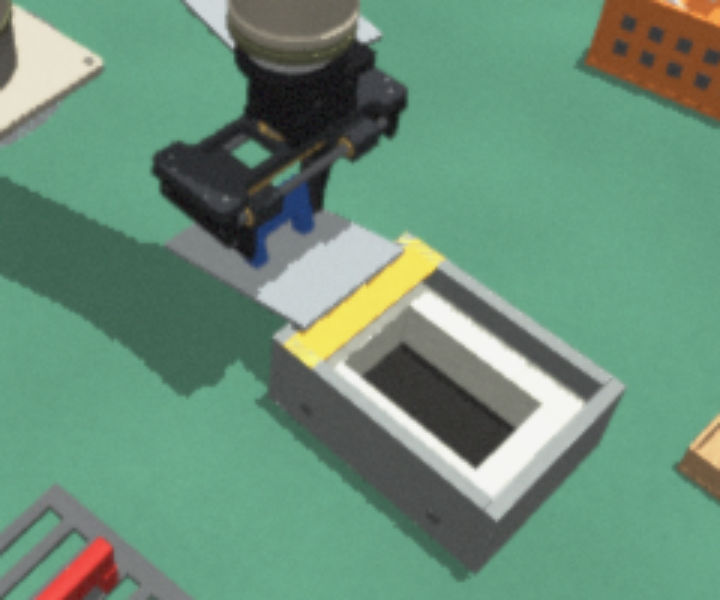

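{"method": "move_arm", "body": {"deltas": [[-1,-0.06,0,0.2,0],[-1,-0.05,0,0.2,0],[-1,-0.04,0,0.2,0],[-1,-0.03,0,0.1,0],[-1,0,0,0,0],[-1,0,0,0,0]]}}

```text
time: 10.0
ee_pos: [0.4242, 0.0019, 0.0665]
eef_rot: [0.999, -0.047, -0.002, 0.0]
ft_force: [-0.9, 0.5, -2.4]
width: 0.0637
```

```bash
python3 - <<'E'
from h import *
s=r.read_state(); M=wcam(s); im=snap('wrist','w7.png'); print(s['ee_pos'].round(4),s['ft_force'],s['torque'])
E
```

```text
[0.4242 0.0019 0.0665] [-0.9091599   0.48805788 -2.38543023] [0.13607963 0.10545268 0.02242813]
```

View pics/w7.png

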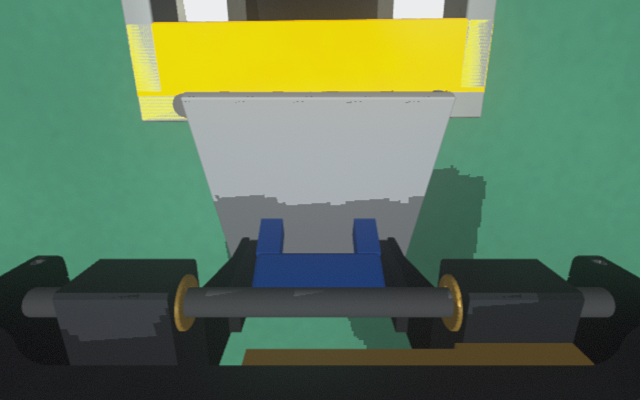

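```bash
cat >> h.py <<'E'
from scipy.optimize import least_squares
def tilt(pl,pr,M,s):
    # pixels of far top corners -> theta, x/z offset of pad axis assumed at grasp point
    R=Ro.from_quat(s['eef_rot']).as_matrix(); g=s['ee_pos']-0.019*R[:,2]
    ex=np.array([R[0,0],R[1,0],0]); ex/=np.linalg.norm(ex); ez=np.array([0,0,1.]); ey=np.cross(ez,ex)
    def f(q):
        th,dy,h=q; u=np.cos(th)*ex+np.sin(th)*ez; n=-np.sin(th)*ex+np.cos(th)*ez
        c=g+.08*u-h*n+dy*ey
        return np.r_[wpx(c+.056*ey,M)-pl,wpx(c-.056*ey,M)-pr]
    o=least_squares(f,[.4,0,.036]); return np.degrees(o.x[0]),o.x[1:],o.fun.round(1)
E
python3 - <<'E'
from h import *
s=r.read_state();M=wcam(s)
print(tilt((182.5,95.5),(453.5,93),M,s))
E
```

```text
(np.float64(19.44024003854019), array([-0.00041912,  0.02760561]), array([ 0. , -1.3, -0. ,  1.3]))
```

{"method": "move_arm", "body": {"deltas": [[-1,0,0,0,0],[-1,0,0,0,0],[-1,0,0,-0.3,0],[-1,0,0,-0.6,0],[-1,0,0,-0.6,0],[-1,0,0,-0.6,0],[-1,0,0,-0.6,0],[-1,0,0,-0.6,0],[-1,0,0,-0.3,0],[-1,0,0,0,0]], "squeeze": 60}}

```text
time: 10.88
ee_pos: [0.426, 0.0021, 0.1588]
eef_rot: [0.999, -0.047, 0.0, -0.0]
ft_force: [-0.7, 0.2, -3.3]
width: 0.0635
```

```bash
python3 - <<'E'
from h import *
s=r.read_state(); M=wcam(s); im=snap('wrist','w8.png'); print(s['ee_pos'].round(4),s['ft_force'],s['torque'])
E
```

```text
[0.426  0.0021 0.1588] [-0.6875767   0.21165388 -3.25969467] [ 0.02559079  0.0172772  -0.01138941]
```

View pics/w8.png

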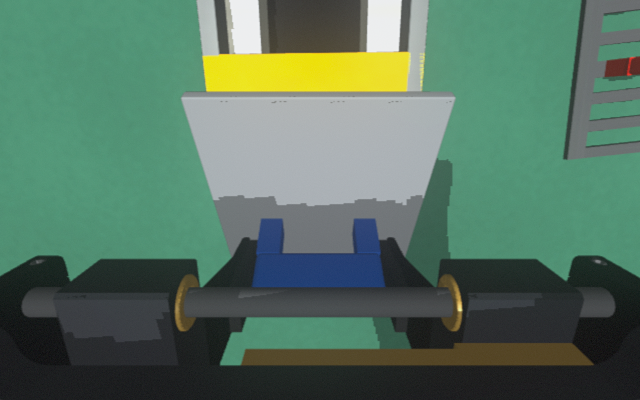

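```bash
python3 - <<'E'
from h import *
s=r.read_state();M=wcam(s)
print(tilt((212.5,106),(423,105),M,s))
print(tilt((182.5,96),(453.5,95.5),M,s))
R=Ro.from_quat(s['eef_rot']).as_matrix(); g=s['ee_pos']-0.019*R[:,2]
ex=np.array([R[0,0],R[1,0],0]);ex/=np.linalg.norm(ex); ez=np.array([0,0,1.]); ey=np.cross(ez,ex)
for th in [0,10,20,25,28]:
    t=np.radians(th);u=np.cos(t)*ex+np.sin(t)*ez; n=-np.sin(t)*ex+np.cos(t)*ez
    c=g+.08*u-.036*n; cb=g+.08*u-.042*n
    print(th,[wpx(c+k*ey,M).round(1) for k in(.056,-.056)],[wpx(cb+k*ey,M).round(1) for k in(.056,-.056)])
    # handle: bar far top edge, post base far
    print('   ',[wpx(g+a*u+b*n+.032*ey,M).round(1) for a,b in((.007,.014),(.007,-.014),(-.007,.014),(.007,-.036))])
E
```

```text
(np.float64(-1.5215383824402313), array([-0.00022877,  0.03624905]), array([ 0. , -0.6, -0. ,  0.6]))
(np.float64(18.51915284603184), array([-0.00040349,  0.0257469 ]), array([ 0. , -0.3, -0. ,  0.3]))
0 [array([210.5, 103.6]), array([424.1, 103.7])] [array([214. , 103.3]), array([420.7, 103.5])]
    [array([245.3, 276.6]), array([256.5, 248.7]), array([247.3, 303.4]), array([263.2, 232.1])]
10 [array([200. ,  93.4]), array([434.4,  93.5])] [array([203.9,  91.2]), array([430.6,  91.3])]
    [array([245.2, 282.8]), array([255.8, 245.8]), array([248.3, 305.9]), array([262.2, 223.6])]
20 [array([187.4,  87.3]), array([446.8,  87.4])] [array([191.6,  82.7]), array([442.6,  82.8])]
    [array([245.3, 288.7]), array([254.9, 243.8]), array([249.3, 307.2]), array([260.9, 216. ])]
25 [array([180.2,  86.2]), array([453.8,  86.4])] [array([184.6,  80.2]), array([449.5,  80.4])]
    [array([245.5, 291.5]), array([254.5, 243. ]), array([249.9, 307.5]), array([260.1, 212.6])]
28 [array([175.6,  86.4]), array([458.3,  86.6])] [array([180.1,  79.5]), array([454. ,  79.6])]
    [array([245.6, 293.1]), array([254.2, 242.7]), array([250.2, 307.5]), array([259.6, 210.7])]
```

```bash
python3 - <<'E'
import cv2
a=cv2.imread('pics/w8.png'); cv2.imwrite('pics/w8c.png',cv2.resize(a[80:240,170:330],None,fx=5,fy=3.75*4/3 if 0 else 3.7))
E
```

```text
(no output)
```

View pics/w8c.png

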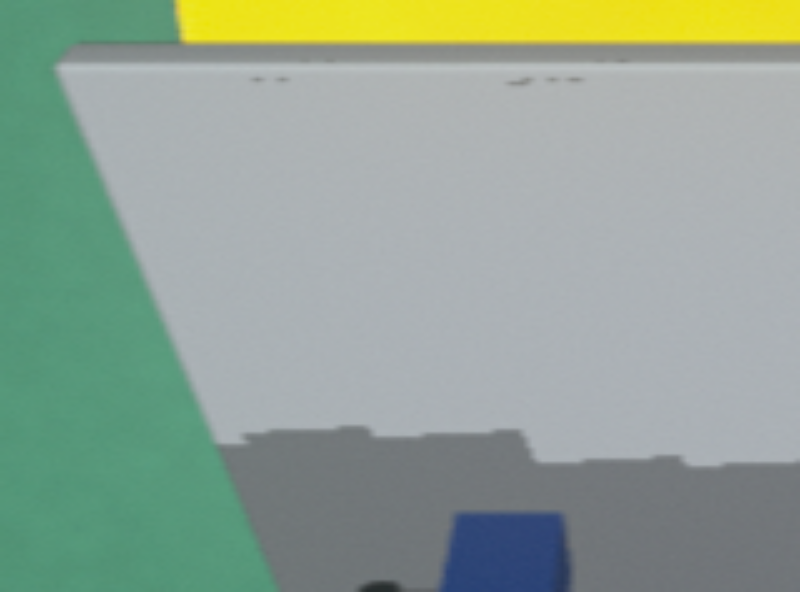

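```bash
python3 - <<'E'
from h import *
s=r.read_state();M=wcam(s)
R=Ro.from_quat(s['eef_rot']).as_matrix(); g=s['ee_pos']-0.019*R[:,2]
ex=np.array([R[0,0],R[1,0],0]);ex/=np.linalg.norm(ex); ez=np.array([0,0,1.]); ey=np.cross(ez,ex)
def f(q,full=False):
    t,dx,dz,dy=q;u=np.cos(t)*ex+np.sin(t)*ez; n=-np.sin(t)*ex+np.cos(t)*ez; c=g+dx*ex+dz*ez+dy*ey
    L=[(c+.08*u-.036*n+.056*ey,(181,97.5)),(c+.08*u-.036*n-.056*ey,(455,97)),(c+.08*u-.042*n+.056*ey,(185.4,91.6)),(c+.007*u-.036*n+.032*ey,(261,218.6))]
    res=[wpx(X,M)-np.array(p) for X,p in L]
    return np.concatenate(res)
o=least_squares(f,[.4,0,0,0]); print(np.degrees(o.x[0]),o.x[1:].round(4),o.fun.round(1))
M=wcam()
im0=None
E
```

```text
26.31794058849635 [-0.0043 -0.0005 -0.0004] [ 0.1  0.  -0.1  0.7 -0.1 -0.8  0.2  0.1]
```

Fitted to the picture, the tilt is 26° with the near edge low, and the grip holds. Next I carry it over the opening.

{"method": "move_arm", "body": {"deltas": [[-1,0.3,0,0,-0.008],[-1,0.6,-0.02,0,0],[-1,0.7,-0.02,0,0],[-1,0.8,-0.02,0,0],[-1,0.8,-0.02,0,0],[-1,0.8,-0.02,0,0],[-1,0.8,-0.02,0,0],[-1,0.8,0,0,0],[-1,0.8,0,0,0],[-1,0.6,0,0,0],[-1,0.3,0,0,0],[-1,0,0,0,0]]}}

```text
time: 11.93
ee_pos: [0.6077, -0.01, 0.1548]
eef_rot: [0.999, -0.04, -0.002, 0.001]
ft_force: [-0.4, -0.3, -3.8]
width: 0.0632
```

{"method": "move_arm", "body": {"deltas": [[-1,0,0,0,0]]}}

```text
time: 12.02
ee_pos: [0.6065, -0.0099, 0.1553]
eef_rot: [0.999, -0.04, -0.002, 0.0]
ft_force: [0.3, -0.7, -3.3]
width: 0.0632
```

```bash
python3 - <<'E'
from h import *
s=r.read_state(); M=wcam(s); im=snap('wrist','w9.png'); print(s['ee_pos'].round(4),s['eef_rot'].round(4),s['ft_force'])
a=np.radians(-4.7);d=s['ee_pos'][:2]-[.598,-.010]; print('chute xy',d@[np.cos(a),np.sin(a)],d@[-np.sin(a),np.cos(a)])
im=snap('scene','s9.png')
cv2.imwrite('pics/s9c.png',cv2.resize(im[130:330,280:520,::-1],None,fx=3,fy=3))
E
```

```text
[ 0.6065 -0.0099  0.1553] [ 9.992e-01 -4.020e-02 -2.200e-03  4.000e-04] [ 0.29969297 -0.74250546 -3.25936671]
chute xy 0.008443568064435759 0.0008085504800555394
```

View pics/w9.png

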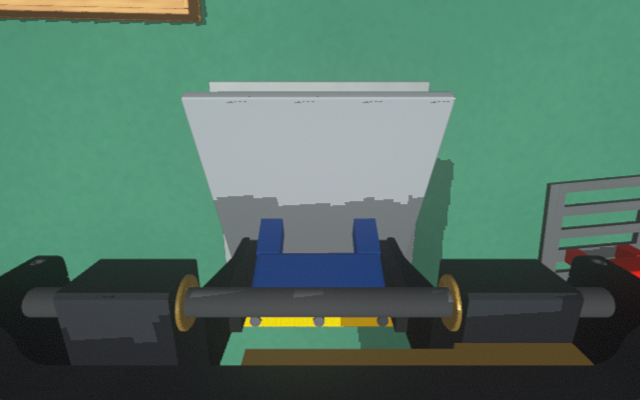

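View pics/s9c.png

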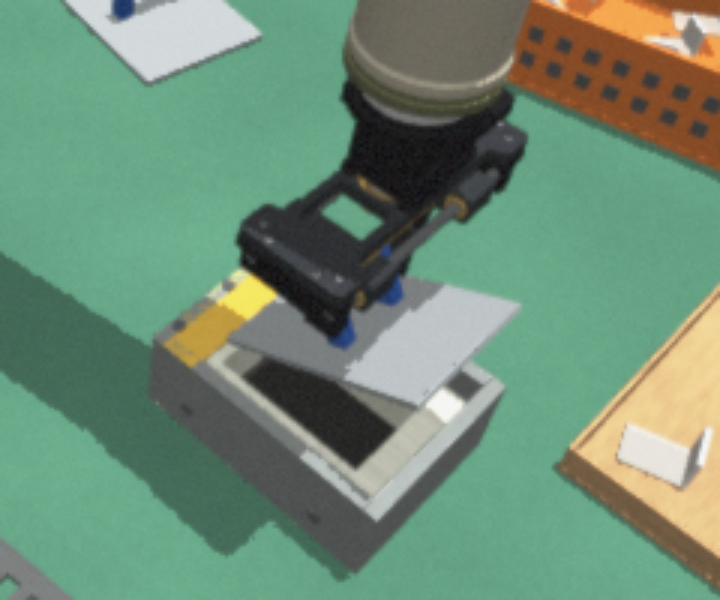

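{"method": "move_arm", "body": {"deltas": [[-1,0,0,0.3,0],[-1,0,0,0.4,0],[-1,0,0,0.4,0],[-1,0,0,0.3,0],[-1,0,0,0.2,0],[-1,0,0,0.15,0],[-1,0,0,0,0],[-1,0,0,0,0]]}}

```text
time: 12.78
ee_pos: [0.607, -0.0098, 0.1127]
eef_rot: [0.999, -0.04, -0.001, 0.0]
ft_force: [0.3, 0.8, -3.2]
width: 0.0631
```

```bash
python3 - <<'E'
from h import *
s=r.read_state(); M=wcam(s); im=snap('wrist','w10.png'); print(s['ee_pos'].round(4),s['eef_rot'].round(4),s['ft_force'])
a=np.radians(-4.7);d=s['ee_pos'][:2]-[.598,-.010]; print('chute xy',d@[np.cos(a),np.sin(a)],d@[-np.sin(a),np.cos(a)])
im=snap('scene','s10.png')
cv2.imwrite('pics/s10c.png',cv2.resize(im[130:330,280:520,::-1],None,fx=3,fy=3))
E
```

```text
[ 0.607  -0.0098  0.1127] [ 9.992e-01 -4.030e-02 -1.200e-03  2.000e-04] [ 0.34923851  0.78353227 -3.21205866]
chute xy 0.008959455022267152 0.0009099691960579939
```

View pics/s10c.png

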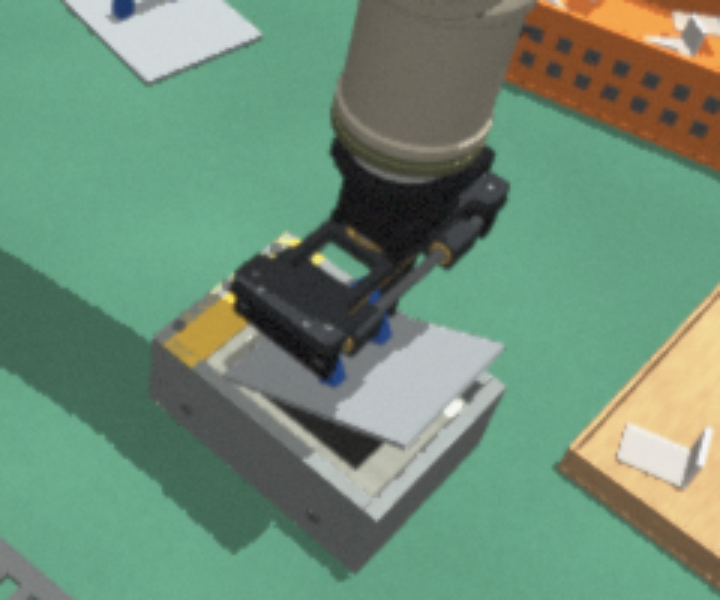

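{"method": "move_arm", "body": {"deltas": [[-1,0,0,0.1,0],[-1,0,0,0.08,0],[-1,-0.15,0,0,0],[-1,-0.2,0,0,0],[-1,-0.2,0,0,0],[-1,-0.2,0,0,0],[-1,-0.2,0,0,0],[-1,-0.15,0,0,0],[-1,-0.1,0,0,0],[-1,0,0,0,0],[-1,0,0,0,0]]}}

```text
time: 13.8
ee_pos: [0.5771, -0.0074, 0.1085]
eef_rot: [0.999, -0.04, -0.001, 0.0]
ft_force: [-1.0, 0.6, -3.3]
width: 0.0632
```

```bash
python3 - <<'E'
from h import *
s=r.read_state(); M=wcam(s); im=snap('wrist','w11.png'); print(s['ee_pos'].round(4),s['eef_rot'].round(4),s['ft_force'])
a=np.radians(-4.7);d=s['ee_pos'][:2]-[.598,-.010]; print('chute xy',d@[np.cos(a),np.sin(a)],d@[-np.sin(a),np.cos(a)])
im=snap('scene','s11.png')
cv2.imwrite('pics/s11c.png',cv2.resize(im[130:330,280:520,::-1],None,fx=3,fy=3))
E
```

```text
[ 0.5771 -0.0074  0.1085] [ 9.992e-01 -4.030e-02 -1.000e-03  1.000e-04] [-1.00463422  0.55856359 -3.33444186]
chute xy -0.021057534032867652 0.000910049239840237
```

View pics/s11c.png

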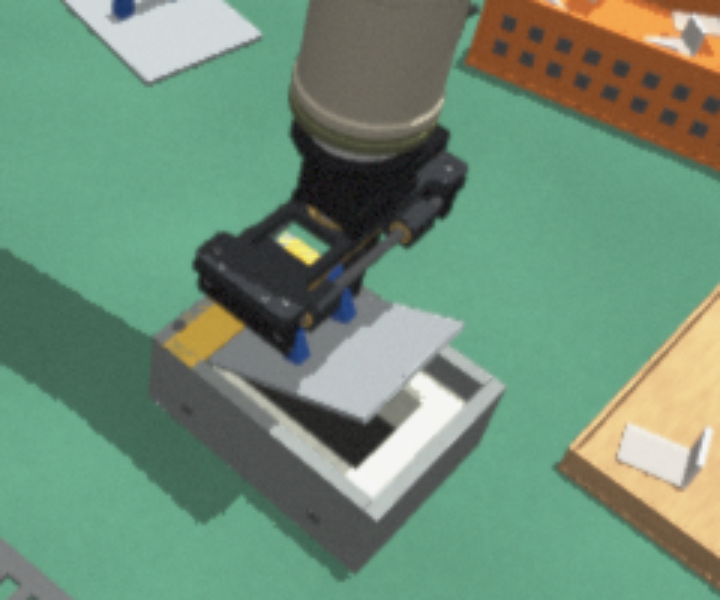

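View pics/w11.png

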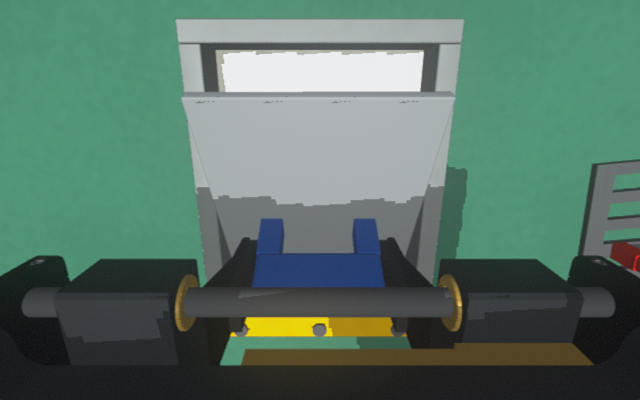

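{"method": "move_arm", "body": {"deltas": [[-1,0,0,0.08,0],[-1,0,0,0.08,0],[-1,0.15,0,0.13,0],[-1,0.15,0,0.13,0],[-1,0.15,0,0.16,0],[-1,0.15,0,0.16,0],[-1,0,0,0,0]], "squeeze": 15}}

```text
time: 14.48
ee_pos: [0.5922, -0.0086, 0.0886]
eef_rot: [0.999, -0.04, -0.002, 0.0]
ft_force: [0.0, 0.9, -2.7]
width: 0.0637
```

```bash
python3 - <<'E'
from h import *
s=r.read_state(); M=wcam(s); im=snap('wrist','w12.png'); print(s['ee_pos'].round(4),s['eef_rot'].round(4),s['ft_force'])
a=np.radians(-4.7);d=s['ee_pos'][:2]-[.598,-.010]; print('chute xy',d@[np.cos(a),np.sin(a)],d@[-np.sin(a),np.cos(a)])
E
```

```text
[ 0.5922 -0.0086  0.0886] [ 9.992e-01 -4.030e-02 -1.600e-03  3.000e-04] [ 0.00634544  0.93264544 -2.74547594]
chute xy -0.005857175856631752 0.000878510148355548
```

View pics/w12.png

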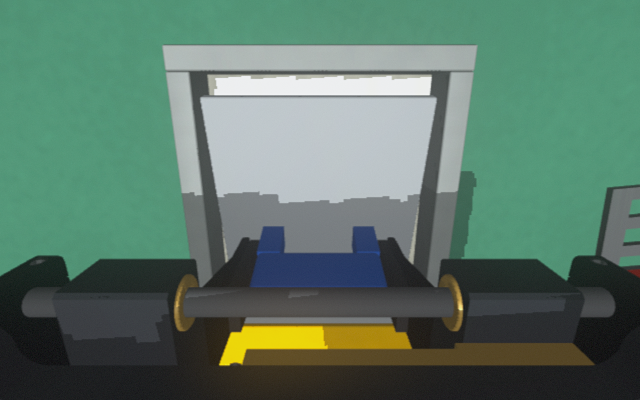

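{"method": "move_arm", "body": {"deltas": [[-1,0.1,0,0.15,0],[-1,0.1,0,0.15,0],[-1,0.08,0,0.15,0],[-1,0.06,0,0.15,0],[-1,0,0,0.04,0],[-1,0,0,0,0]]}}

```text
time: 15.03
ee_pos: [0.6005, -0.0093, 0.0735]
eef_rot: [0.999, -0.04, -0.001, 0.0]
ft_force: [1.6, 0.3, -2.5]
width: 0.0638
```

```bash
python3 - <<'E'
from h import *
s=r.read_state(); M=wcam(s); im=snap('wrist','w13.png'); print(s['ee_pos'].round(4),s['eef_rot'].round(4),s['ft_force'])
a=np.radians(-4.7);d=s['ee_pos'][:2]-[.598,-.010]; print('chute xy',d@[np.cos(a),np.sin(a)],d@[-np.sin(a),np.cos(a)])
E
```

```text
[ 0.6005 -0.0093  0.0735] [ 9.992e-01 -4.030e-02 -1.200e-03  2.000e-04] [ 1.62917859  0.28346335 -2.51321428]
chute xy 0.00242588816328415 0.0008740940370809331
```

View pics/w13.png

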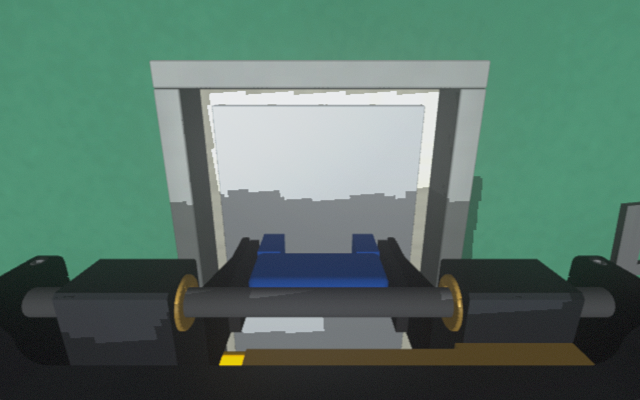

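{"method": "move_arm", "body": {"deltas": [[-1,0,0,0.06,0],[-1,0,0,0,0],[0.75,0,0,0,0],[0.75,0,0,0,0],[0.75,0,0,0,0],[0.75,0,0,0,0]]}}

```text
time: 15.58
ee_pos: [0.6004, -0.0092, 0.0723]
eef_rot: [0.999, -0.04, -0.001, 0.0]
ft_force: [0.4, -0.3, -0.3]
width: 0.0749
```

{"method": "move_arm", "body": {"deltas": [[0.75,0,0,0,0],[0.75,0,0,-0.2,0],[0.75,0,0,-0.4,0],[0.75,0,0,-0.6,0],[0.75,0,0,-0.8,0],[0.75,0,0,-0.8,0],[0.75,0,0,-0.8,0],[0.75,0,0,-0.8,0],[0.75,0,0,-0.4,0],[0.75,0,0,0,0]]}}

```text
time: 16.42
ee_pos: [0.6021, -0.0093, 0.1955]
eef_rot: [0.999, -0.04, 0.001, -0.0]
ft_force: [0.2, -0.2, 0.0]
width: 0.0764
```

```bash
python3 - <<'E'
from h import *
s=r.read_state(); M=wcam(s); im=snap('wrist','w14.png'); print(s['ee_pos'].round(4),s['eef_rot'].round(4),s['ft_force'],s['width'])
im=snap('scene','s14.png')
cv2.imwrite('pics/s14c.png',cv2.resize(im[130:330,280:520,::-1],None,fx=3,fy=3))
for l in ['solid_cover','chute']:
  for d in r.tip_of('scene',l): print(l,d['confidence'],w('scene',d['position']).round(4))
for d in r.tip_of('wrist','solid_cover'): print('w',d['confidence'],(M[0]@np.append(d['position'],1)).round(4))
E
```

```text
[ 0.6021 -0.0093  0.1955] [ 9.992e-01 -4.040e-02  1.300e-03 -2.000e-04] [ 0.15609446 -0.19840513  0.01366869] 0.07637905648440196
solid_cover 0.92 [ 0.6017 -0.012   0.0486]
solid_cover 0.66 [ 0.171   0.3037 -0.0039]
chute 0.7 [ 0.5963 -0.0103  0.0045]
w 0.79 [ 0.6004 -0.0081  0.0493  1.    ]
```

View pics/w14.png

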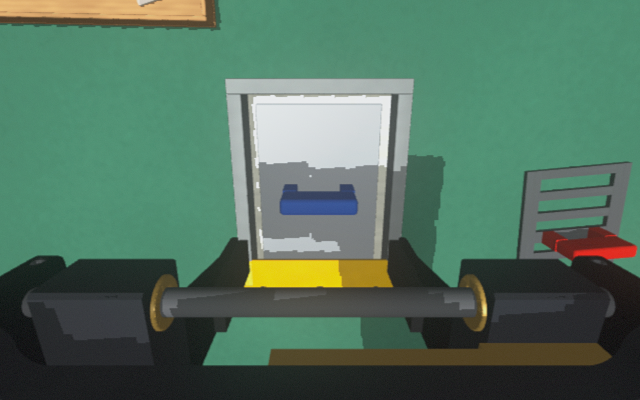

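View pics/s14c.png

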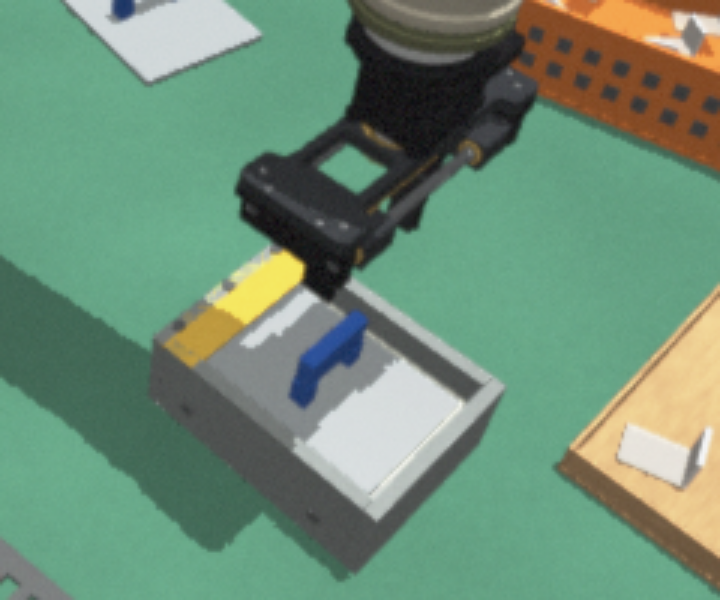

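The cover lies flat in the pocket with its near edge under the lip and ledge showing evenly on both sides. Its origin measures z ≈ 49 mm, within about 5 mm of the chute's centre. The gripper is open and clear.

```bash
python3 -c "
from bench import r
print(r.close_job())"
```

```text
the job is handed in; nothing more can be done
None
```

The chute is closed with the smaller blue-handled cover, and I handed the job in at about 17 s of the 40 s allowed.

**How it was done:** The arm cannot tilt the tool. I gripped the handle across its two ends and rested the cover's far edge on top of the lip. Pushing down then pivoted the cover in the fingers to about 26 degrees. I lowered the near edge through the opening, slid it about 30 mm under the lip, let the far end down, released and withdrew.

**Last checks:**
- **Position:** the scene and wrist cameras put the cover's origin at about (0.601, -0.010, 0.049) m. The chute's centre is at about (0.598, -0.010) m and the ledge is 50 mm high.
- **Flatness and direction:** both pictures show the cover flat and in line with the chute. I judged this by eye and did not measure the angles.
- **Release:** the gripper is open at 76 mm, 120 mm above the handle, with about zero force.
- **Slotted cover:** I never approached it, and the part of it in the last picture looks undisturbed. I did not measure its position again.

**One disagreement:** a first, cruder tilt estimate gave 19 degrees. A fuller fit gave 26 degrees, with the handle about 4 mm off-centre in the fingers. I used the second figure, and the cover went in without noticeable force.

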